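# Load a shaft blank into the inspection V-block

### The arm

A 6-joint arm with a two-finger parallel gripper is mounted at the origin on the work surface. World frame = base frame: x ahead of the robot, y to its left, z up, the work surface at z = 0. Lengths are in mm, angles in rad, forces in N, time in s.
With the tool pointing down it reaches from about 325 to 900 mm from the base axis. Payload 6.1 kg.
Tool frame: the origin (TCP) lies at the very end of the fingers, on their centre line; the grasp point (between the pads) lies bot.hold_point_z behind it (bot.hold_point_z is the distance from the TCP to the grasp point, in mm); z points along the fingers, y is the line along which they close (so a half turn about z gives the same grasp; the last joint's range is limited). The gripper opens to 87 mm and grips with 3 to 60 N. Pads are 19 mm wide; open, the fingers measure 117 mm over their backs; the gripper's body (75 mm by 190 mm) begins 51 mm behind the grasp point.
Start: joints at [-1.305, 0.22, 1.526, -0, 1.395, -0.126], TCP at [238.65, -577.635, 222.538] pointing down, gripper open.
Joint ranges: [-2.98, 2.98], [-0.91, 2.08], [0.09, 2.57], [-1.24, 4.39], [0.2, 2.65], [-2.68, 2.68]. Speed limits (rad/s): [2.57, 2.57, 3.01, 3.14, 3.14, 3.14].

### API

Orientations are given as a unit quaternion [w, x, y, z].
In Python, from workcell import bot gives the robot as it stands. The module is installed in compiled form; this text tells all that it offers.
- The arm moves only by the shell command python3 -m jog 'ROWS' [OPENING]. ROWS is a JSON object of lists of equal length, an entry for each row: "slide": the shift along the tool's x, y, z in units of 4 cm (1.0 is 4 cm), a list of three; "rotation": the turn, a rotation vector about the tool's x, y, z in units of 6 degrees (1.0 is 6 degrees), a list of three. A call has exactly 10 rows; each row shifts and turns the commanded pose from where the row before left it, along the tool's axes as they then stand; what a row does not reach is not made up. A row lasts 1/8 s, in which the tool goes at most 62.5 mm and 10.7 degrees, less where a joint would pass 70% of its speed; a pose out of reach is approached as far as the arm can. A call with a number of a shift or a turn outside -1 to 1 is refused whole. A call with a gripper value outside its range is refused whole. OPENING is the opening, from 0 (shut) to 1 (fully open), set as the call begins (- or left out, the last holds). The fingers move at their own pace and stop on an object; the grip force is fixed at half the most. Time passes only in rows, so rows that do not move let the fingers close, or fill a call up. It gives the time, the measured TCP pose, the force, the opening and the grip force at its end, in the units of the state.
- bot.get_obs(): the state, without advancing time (a new reading comes with each control period).
- bot.read_camera(name): name is "side" or "top" or "wrist"; returns the picture (384x512x3 uint8, blue, green, red); there is no depth.
- bot.camera_params(name): a dict with "vfov" (degrees; the focal length in pixels is half the picture's height over the tangent of half this angle, whatever the lens; pixels are square), "cx", "cy" (the principal point, pixels), "k1" (the pictures are not rectified: a ray, as slopes to the right and down, at radius r is drawn at 1 + k1 r^2 times it, then the intrinsics apply), "cam_to_world" (4x4, takes a point from camera to world coordinates); the wrist camera has in their place "hand_eye" (4x4, takes a point from camera to tool coordinates, whose origin is the TCP and whose axes are the flange's). Camera axes: x right, y up, looking along -z (the intrinsics and any distortion apply to the point x, -y, -z); pixel columns grow to the right and rows downward; lengths in mm; the calibration is good to about 2 mm. A picture is of the moment at which its call begins: read the wrist's pose just before it. camera_params takes no time and is no camera call.
- bot.job_done(): hands the job in; it is judged then, once.
The state is a dict: "clock": time; "joints": joint angles; "dq": joint speeds; "effort": joint torques, N m; "tool_pos": TCP position; "ee_rot": TCP orientation; "wrist_force": force on the tool from outside, world axes, zero at the start; "ft_torque": the same for the moment, N m; "width": opening from 0.0 (shut) to 1.0 (fully open); "finger_force": force on a finger pad.
Only numpy, scipy, OpenCV 4.12 (cv2) and the standard library are available. Lean on these libraries where they do the work, as an engineer would, in place of code of your own. Each camera call takes 0.05 s, during which the arm holds its last target. There are 200 camera calls.

### The job

Set up the shaft blank for inspection without ever lifting or carrying it: with your fingertips push it gently from its side so that it rolls across the dark plate and drops into the V-block, seated along its whole length. Then push on its end to slide it along the groove until its other end rests against the red stop, and let go of it. Leave the ring gauge, the plug gauge and the jar where they are.

Things in the scene. Friction and masses are not known exactly. Their poses are not given: they have to be found in the camera images.
- bar: Shaft blank: steel round bar, diameter 30, length 100 mm, 0.4 to 0.65 kg, blue band near one end. Origin at its centre; y runs along the bar, x and z turn as it rolls. Starts on the dark plate (centre 15 mm above it), axis within 0.2 rad of the groove, 96 mm or more short of the groove's lip. Rolls when pushed from its side, soon stops when let go. It must roll half a turn or more on the plate.
- fixture: Fixture, fixed; origin at bench level. x: rolling direction (plate to groove), y: along the groove, z up. Dark flat plate, top 30 mm above the bench, x -120 to 76, y -100 to 100 mm. Its edge at x 76 is the flush near lip of an aluminium 90 degree V-groove, lowest at x 90, z 16 mm; the far flank rises to x 108, z 34, then an upright back wall up to z 48 (x 108 to 124 mm).
- v_axis (a point): Point on the axis of a seated bar, half-way along the groove: fixture frame x 90, y 0, z 37.2 mm. The groove runs from y -100 to 100 mm and is open at its +y end. A seated bar stands 22 mm proud of the plate, its centre 7 mm above the plate's level.
- stop_face (a point): Point on the red stop's face where the centre of the bar's end comes to rest: fixture frame x 90, y -88, z 37.2 mm. The stop block closes the groove's -y end (x 80 to 108 mm, top at z 50 mm). A bar resting on it has its centre at y -38 mm.
- ring_gauge: Bystander: steel setting ring lying flat on the bench, outer diameter 52 mm, hole 28 mm, 18 mm high; origin at the centre of its underside.
- plug_gauge: Bystander: plug gauge standing on the bench, blue foot 26 mm in diameter, brass upper part 18 mm, 42 mm high; origin at the centre of its underside.
- jar: Bystander: small amber glass jar with a white cap on the bench, diameter 44 mm, 45 mm high; origin at the centre of its underside.
Things that resemble listed ones, but are neither listed nor needed, are in the scene too. What is shaped like the bar but purple is not meant.

How it is judged (in metres and radians):
On the way, in this order (a step that is already met when the one before it is completed fails the run):
1. the bar has rolled about half a turn while still on the plate (angle between bar's own z axis and vertical above 2.2 rad and x of bar in the frame of fixture below 0.076 m and z of bar in the frame of fixture between 0.042 and 0.05 m), for 0.02 s.
2. the bar lies seated in the V-groove (x of bar in the frame of fixture between 0.087 and 0.093 m and z of bar in the frame of fixture between 0.0342 and 0.0402 m and angle between the y axis of bar and the y axis of fixture, either way round below 0.05 rad), for 0.2 s.
At the end, for the whole second after the job is handed in: The bar rests in the V-groove (centre within 3 mm of the seated axis across and in height, within 0.05 rad of the groove's direction), its end touching the red stop or within 2.5 mm of it, at rest and untouched (all of step 2 and y of bar in the frame of fixture between -0.041 and -0.0355 m and linear speed of bar below 0.01 m/s and angular speed of bar below 0.2 rad/s).
It fails at once if the bar is lifted or carried (more than 12 mm above its rolling height) (z of bar in the frame of fixture above 0.057 m).
It fails at once if the bar falls off the plate (z of bar in the frame of fixture below 0.028 m).
It fails at once if the bar is pushed hard (over 40 N) (contact force between the fingers and bar above 40 N).
It fails at once if a bystander (ring gauge, plug gauge or jar) is disturbed (over 15 mm) (distance of any of ring_gauge, plug_gauge, jar from where it was at the start of the episode above 0.015 m).
It also fails if it takes over 48 s, if anything falls off the work surface, if the arm or the gripper's body presses on something with over 40 N, if the wrist force passes 120 N, or if a joint passes its speed limit or range.

## Working session

There is one attempt and no reset: what is moved stays moved. The work goes in short steps, Python scripts to look and compute and a shell command to move; the robot and the scene stay as the last step left them, time stands still between calls to the robot, and variables do not carry over. Pictures are saved under pics/ and viewed, at most 12 in all, crops included, and the job is handed in when it is done.

```bash
mkdir -p pics
python3 - <<'E'
from workcell import bot
import cv2,numpy as np
a=[bot.read_camera(n) for n in("top","side")]
for n,i in zip(("top","side"),a): cv2.imwrite(f"pics/{n}0.png",i)
np.set_printoptions(suppress=True,precision=4)
for n in("top","side","wrist"): print(n,bot.camera_params(n))
print(bot.get_obs(),bot.hold_point_z)
E
```

```text
top {'vfov': 44.75845160979014, 'cx': 255.89194741303606, 'cy': 185.85429852653186, 'k1': -0.11016521653681943, 'cam_to_world': array([[ -0.0179,   0.9937,  -0.1108, 533.0038],
       [ -0.9992,  -0.0216,  -0.0328,   9.9752],
       [ -0.0349,   0.1101,   0.9933, 913.164 ],
       [  0.    ,   0.    ,   0.    ,   1.    ]])}
side {'vfov': 53.71535824665774, 'cx': 256.23700519217266, 'cy': 190.1454304942305, 'k1': 0.027062851324084248, 'cam_to_world': array([[ -0.9564,   0.2217,  -0.1899, 507.2224],
       [ -0.2917,  -0.698 ,   0.654 , 504.3527],
       [  0.0125,   0.6809,   0.7322, 598.6602],
       [  0.    ,   0.    ,   0.    ,   1.    ]])}
wrist {'vfov': 59.52453865574374, 'cx': 259.28766032979365, 'cy': 192.51754730398588, 'k1': -0.07859140288537168, 'hand_eye': array([[  -0.0001,    0.9618,    0.2737,   73.7046],
       [   1.    ,    0.0001,   -0.0001,    0.8204],
       [  -0.0002,    0.2737,   -0.9618, -163.2901],
       [   0.    ,    0.    ,    0.    ,    1.    ]])}
{'clock': 0.1, 'joints': array([-1.3051,  0.2212,  1.5275, -0.    ,  1.3947, -0.1261]), 'dq': array([-0.0016, -0.001 , -0.0019,  0.0007,  0.0006,  0.0004]), 'effort': array([  0.0008, -49.5944, -38.8519,   0.0703,   0.0516,  -0.0001]), 'tool_pos': array([ 238.4876, -577.093 ,  221.5373]), 'ee_rot': array([-0.0009,  0.9809,  0.1946, -0.0001]), 'wrist_force': array([0.7019, 0.1913, 0.3896]), 'ft_torque': array([-0.0313,  0.0081, -0.0095]), 'finger_force': 0.0, 'width': 1.000203885837794} 18.700000000000003
```

View pics/top0.png

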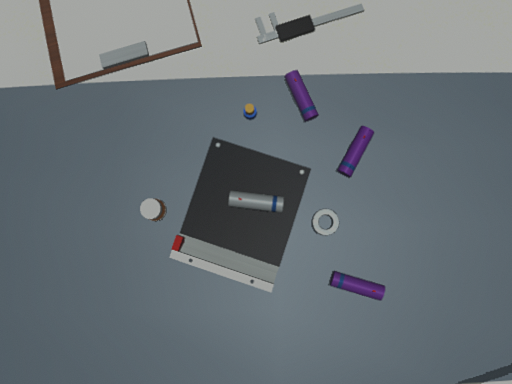

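View pics/side0.png

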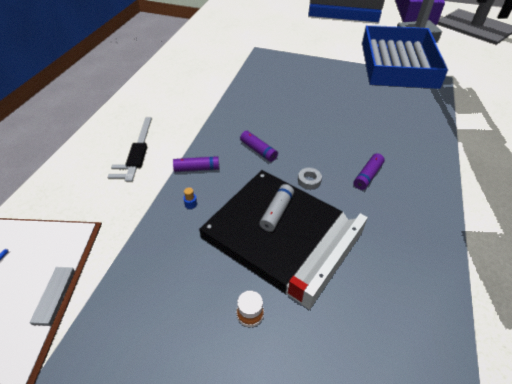

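Top view: the plate's far corners are at (213,138) and (310,169), the red stop at (178,243), and the bar runs from (231,199) to (284,204) with its band on the right. The ring is at (326,222), the jar at (151,209), the plug at (250,112). The side view agrees. Next I'll enlarge both views to read pixels accurately.

Run:
```python
import cv2,numpy as np
t=cv2.imread("pics/top0.png")[130:300,160:320]; s=cv2.imread("pics/side0.png")[165:305,195:375]
A=cv2.resize(t,(400,425),interpolation=cv2.INTER_CUBIC); B=cv2.resize(s,(400,311),interpolation=cv2.INTER_CUBIC)
c=np.zeros((425,800,3),np.uint8); c[:425,:400]=A; c[:311,400:]=B
c=cv2.convertScaleAbs(c,alpha=1.5,beta=20)
cv2.imwrite("pics/zoom.png",c)
```

```text
(no output)
```

View pics/zoom.png

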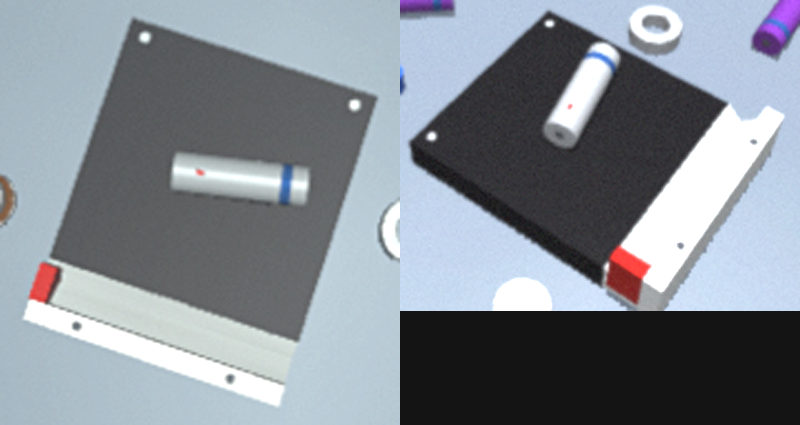

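Zoomed coordinates, top: plate corners (132,18), (376,96), (50,260), (299,341), wall (280,406), bar ends (172,170) and (307,186). Side: plate corners (410,142), (548,11), (729,103), wall (784,118), bar's near end (561,135).

```bash
cat > h.py <<'E'
from workcell import bot
import numpy as np, json
from scipy.optimize import least_squares
from scipy.spatial.transform import Rotation as R
def c2w(n):
    p=bot.camera_params(n)
    if n!="wrist": return p,p["cam_to_world"]
    o=bot.get_obs(); T=np.eye(4); T[:3,:3]=R.from_quat(o["ee_rot"],scalar_first=True).as_matrix(); T[:3,3]=o["tool_pos"]
    return p,T@p["hand_eye"]
def proj(n,X,pc=None):
    p,T=pc or c2w(n); X=np.atleast_2d(X); c=(X-T[:3,3])@T[:3,:3]
    s=np.c_[c[:,0],-c[:,1]]/-c[:,2:]; s=s*(1+p["k1"]*(s**2).sum(1,keepdims=True))
    return s*192/np.tan(np.radians(p["vfov"]/2))+[p["cx"],p["cy"]]
def onplane(n,uv,z,pc=None):
    pc=pc or c2w(n)
    g=least_squares(lambda q:(proj(n,[q[0],q[1],z],pc)-uv).ravel(),[500,-50]).x
    return np.r_[g,z]
def tri(obs):
    r=least_squares(lambda X:np.concatenate([(proj(n,X)-uv).ravel() for n,uv in obs]),[500,0,40]); return r.x,r.fun
def F(f): # fixture-> world
    c,s=np.cos(f[2]),np.sin(f[2]); return lambda P:np.array(P,float)@np.array([[c,s,0],[-s,c,0],[0,0,1]])+[f[0],f[1],f[3] if len(f)>3 else 0]
def inv(f,X):
    c,s=np.cos(f[2]),np.sin(f[2]); return (np.atleast_2d(X)-[f[0],f[1],0])@np.array([[c,-s,0],[s,c,0],[0,0,1]])
E
python3 - <<'E'
from h import *
np.set_printoptions(suppress=True,precision=3)
T=lambda u,v:np.array([160+u/2.5,130+v/2.5]); S=lambda u,v:np.array([195+(u-400)/2.222,165+v/2.222])
P=[[-120,-100,30],[-120,100,30],[76,-100,30],[76,100,30],[124,100,48]]
t=[T(132,18),T(376,96),T(50,260),T(299,341),T(280,406)]
Q=[[-120,-100,30],[-120,100,30],[76,100,30],[124,100,48]]
s=[S(410,142),S(548,11),S(729,103),S(784,118)]
f=least_squares(lambda f:np.r_[(proj("top",F(f)(P))-t).ravel(),(proj("side",F(f)(Q))-s).ravel()],[500,0,-2.9,0])
print("fix",f.x,f.fun)
ft=least_squares(lambda f:(proj("top",F(f)(P))-t).ravel(),[500,0,-2.9]); print("top only",ft.x,ft.fun)
print("plate corner tri",tri([("top",t[0]),("side",s[0])]))
print("lip corner tri",tri([("top",t[3]),("side",s[2])]))
print("near end tri",tri([("top",T(172,170)),("side",S(561,135))]))
e=np.array([onplane("top",T(172,170),45),onplane("top",T(307,186),45)]); print(e,np.linalg.norm(e[0]-e[1]))
print("bar in fix",inv(f.x,e),inv(ft.x,e))
for n,uv in(("ring",(326,222)),("jar",(151,209)),("plug",(250,111))): X=onplane("top",uv,{"ring":18,"jar":45,"plug":20}[n]);print(n,X,inv(f.x,X))
json.dump(list(f.x),open("fix.json","w"))
E
```

```text
fix [581.931  66.721  -3.477  -3.224] [-0.152  0.412  0.661  0.412 -0.119 -0.296  0.045  0.623 -0.27   0.192
 -0.27   0.397 -0.216 -0.054 -0.444  0.264 -0.427 -0.799]
top only [582.286  66.689  -3.473] [-0.59  -0.023  0.666 -0.241 -0.368 -0.294  0.264  0.416  0.006  0.102]
plate corner tri (array([728.247, 121.208,  27.501]), array([ 0.063,  0.268, -0.257, -0.062]))
lip corner tri (array([477.579,  -2.673,  27.829]), array([ 0.015,  0.501, -0.504, -0.089]))
near end tri (array([606.478,  89.546,  45.737]), array([ 0.104,  0.784, -0.757, -0.159]))
[[608.018  89.792  45.   ]
 [593.949 -10.932  45.   ]] 101.70198904020282
bar in fix [[-17.055 -30.364  45.   ]
 [-36.876  69.388  45.   ]] [[-16.807 -30.223  45.   ]
 [-36.303  69.593  45.   ]]
ring [560.367 -93.369  18.   ] [[-32.257 158.283  18.   ]]
jar [590.115 237.721  45.   ] [[  48.478 -164.187   45.   ]]
plug [781.178  48.384  20.   ] [[-194.203  -48.175   20.   ]]
```

The fit is consistent: plate top at about 28 mm (30 nominal), bar axis at 45 mm, bar length 101 mm, bar tilted 0.196 rad. In the fixture frame the bar is centred at (-27, 19.5). I'm moving behind it.

```bash
python3 -m jog '{"slide":[[0.76,-0.51,0],[0.76,-0.51,0],[0.76,-0.51,0],[0.76,-0.51,0],[0.76,-0.51,0],[0.76,-0.51,0],[0.76,-0.51,0],[0.76,-0.51,0],[0.76,-0.51,0],[0.76,-0.51,0]],"rotation":[[0,0,0],[0,0,0],[0,0,0],[0,0,0],[0,0,0],[0,0,0],[0,0,0],[0,0,0],[0,0,0],[0,0,0]]}' 0.5
python3 -m jog '{"slide":[[0.76,-0.51,0],[0.76,-0.51,0],[0.76,-0.51,0],[0.76,-0.51,0],[0.76,-0.51,0],[0.76,-0.51,0],[0.76,-0.51,0],[0.76,-0.51,0],[0.76,-0.51,0],[0.76,-0.51,0]],"rotation":[[0,0,0],[0,0,0],[0,0,0],[0,0,0],[0,0,0],[0,0,0],[0,0,0],[0,0,0],[0,0,0],[0,0,0]]}'
python3 -m jog '{"slide":[[0,0,0.3],[0,0,0.3],[0,0,0.3],[0,0,0.3],[0,0,0.3],[0,0,0.3],[0,0,0.3],[0,0,0.3],[0,0,0],[0,0,0]],"rotation":[[0,0,0.63],[0,0,0.63],[0,0,0.63],[0,0,0.63],[0,0,0.63],[0,0,0.63],[0,0,0.63],[0,0,0.63],[0,0,0],[0,0,0]]}'
python3 - <<'E'
from h import *
import cv2
i=bot.read_camera("wrist"); cv2.imwrite("pics/w1.png",i)
print(bot.get_obs()["joints"])
f=json.load(open("fix.json"))
e=np.array([[608,89.8,45],[594,-11,45]]); print(proj("wrist",e)); print(proj("wrist",F(f)([[76,-100,30],[76,100,30],[90,-88,37.2]])))
E
```

```text
clock: 1.35
tool_pos: [442.0, -271.7, 222.1]
ee_rot: [-0.0, 0.981, 0.195, -0.0]
wrist_force: [-0.1, -0.5, -0.1]
width: 0.5
finger_force: 0.0
clock: 2.6
tool_pos: [645.0, 32.7, 221.9]
ee_rot: [-0.0, 0.981, 0.195, -0.0]
wrist_force: [0.5, 0.2, -0.3]
width: 0.505
finger_force: 0.0
clock: 3.85
tool_pos: [644.9, 31.6, 126.7]
ee_rot: [-0.0, 0.998, -0.067, 0.0]
wrist_force: [0.0, 0.1, 0.9]
width: 0.498
finger_force: 0.0
[-7.30364447e-02  3.47720186e-01  1.55563882e+00 -7.30968025e-06
  1.23757439e+00  1.63266611e+00]
[[192.10767025 251.31425624]
 [318.67792688 251.67946548]]
[[109.68160342 316.59442304]
 [316.41388037 352.65787004]
 [118.37245009 336.02300371]]
```

View pics/w1.png

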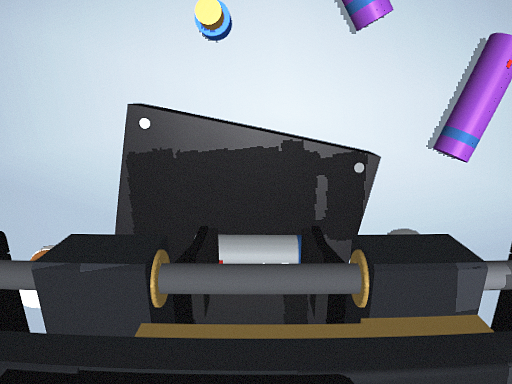

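The wrist view shows the bar between the open fingers at about (260,250), which matches the predicted ends at (192,251) and (319,252). I'm lowering behind it.

```bash
python3 -m jog '{"slide":[[0,0,0.25],[0,0,0.25],[0,0,0.25],[0,0,0.25],[0,0,0.25],[0,0,0.25],[0,0,0.25],[0,0,0.25],[0,0,0.25],[0,0,0]],"rotation":[[0,0,0],[0,0,0],[0,0,0],[0,0,0],[0,0,0],[0,0,0],[0,0,0],[0,0,0],[0,0,0],[0,0,0]]}'
python3 -m jog '{"slide":[[-0.15,0,0],[-0.15,0,0],[-0.15,0,0],[-0.12,0,0],[-0.12,0,0],[-0.12,0,0],[-0.12,0,0],[-0.12,0,0],[-0.12,0,0],[-0.12,0,0]],"rotation":[[0,0,0],[0,0,0],[0,0,0],[0,0,0],[0,0,0],[0,0,0],[0,0,0],[0,0,0],[0,0,0],[0,0,0]]}'
python3 - <<'E'
from h import *
import cv2
a=bot.read_camera("top");b=bot.read_camera("side")
z=lambda i,y,x:cv2.resize(i[y:y+150,x:x+150],(400,400),interpolation=cv2.INTER_CUBIC)
cv2.imwrite("pics/p2.png",np.hstack([z(a,150,160),z(b,155,205)]))
E
```

```text
clock: 5.15
tool_pos: [643.9, 31.7, 35.2]
ee_rot: [-0.0, 0.998, -0.068, -0.001]
wrist_force: [0.6, -0.6, 0.2]
width: 0.501
finger_force: 0.0
clock: 6.4
tool_pos: [593.4, 38.6, 36.5]
ee_rot: [-0.0, 0.998, -0.068, 0.0]
wrist_force: [-0.5, -0.5, 1.1]
width: 0.5
finger_force: 0.3
```

View pics/p2.png

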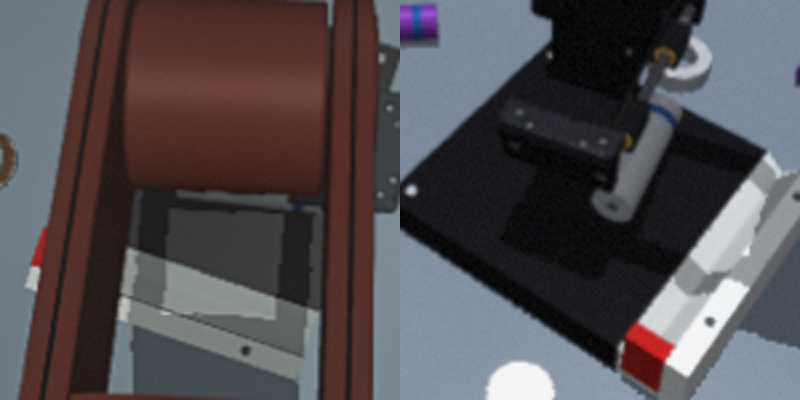

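The bar is rolling ahead of the fingers: in the side crop its near end is at about (612,207) with the band still behind. Next I'll roll on while turning it parallel to the groove.

```bash
python3 -m jog '{"slide":[[-0.12,0,0],[-0.12,0,0],[-0.12,0,0],[-0.12,0,0],[-0.12,0,0],[-0.12,0,0],[-0.12,0,0],[-0.12,0,0],[-0.12,0,0],[-0.12,0,0]],"rotation":[[0,0,0.2],[0,0,0.2],[0,0,0.2],[0,0,0.2],[0,0,0.2],[0,0,0.2],[0,0,0.2],[0,0,0.2],[0,0,0.2],[0,0,0.09]]}'
python3 - <<'E'
from h import *
import cv2
a=bot.read_camera("top");b=bot.read_camera("side")
f=json.load(open("fix.json")); o=bot.get_obs(); print(inv(f,o["tool_pos"]), R.from_quat(o["ee_rot"],scalar_first=True).as_matrix()[:2,1],[np.cos(f[2]+np.pi/2),np.sin(f[2]+np.pi/2)])
z=lambda i,y,x:cv2.resize(i[y:y+150,x:x+150],(400,400),interpolation=cv2.INTER_CUBIC)
cv2.imwrite("pics/p3.png",np.hstack([z(a,150,160),z(b,155,235)]))
E
```

```text
clock: 7.75
tool_pos: [546.7, 49.6, 36.5]
ee_rot: [-0.0, 0.986, -0.167, -0.0]
wrist_force: [0.1, -0.7, 0.8]
width: 0.504
finger_force: 0.3
[[28.16051168 27.71316618 36.33265113]] [-0.32780787 -0.9447444 ] [np.float64(-0.3287041597821987), np.float64(-0.9444329385096005)]
```

View pics/p3.png

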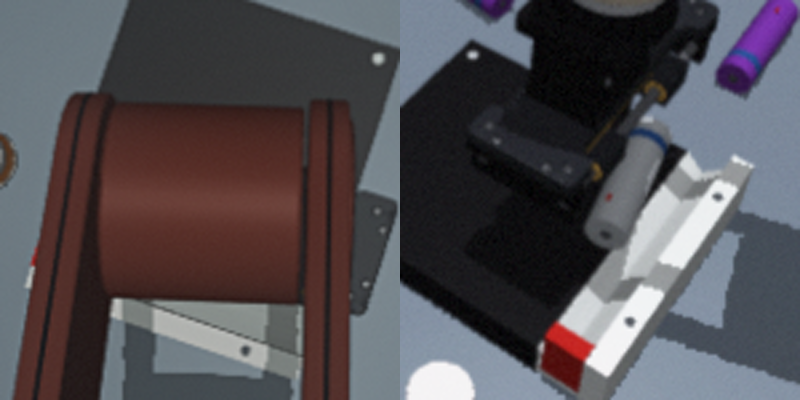

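The bar's near end is at side-crop (606,235), and it looks parallel to the groove and still on the plate. I'll push gently over the lip.

```bash
python3 -m jog '{"slide":[[-0.07,0,0],[-0.07,0,0],[-0.07,0,0],[-0.07,0,0],[-0.07,0,0],[-0.07,0,0],[-0.07,0,0],[-0.07,0,0],[-0.07,0,0],[0,0,0]],"rotation":[[0,0,0],[0,0,0],[0,0,0],[0,0,0],[0,0,0],[0,0,0],[0,0,0],[0,0,0],[0,0,0],[0,0,0]]}'
python3 - <<'E'
from h import *
import cv2
a=bot.read_camera("side")
f=json.load(open("fix.json")); o=bot.get_obs(); print(inv(f,o["tool_pos"]))
print(proj("side",F(f)([[90,-18,37.2],[90,82,37.2]])))
cv2.imwrite("pics/p4.png",cv2.resize(a[150:310,220:380],(600,600),interpolation=cv2.INTER_CUBIC))
E
```

```text
clock: 9.1
tool_pos: [522.9, 57.9, 36.5]
ee_rot: [0.0, 0.986, -0.166, -0.0]
wrist_force: [0.4, 0.2, -0.2]
width: 0.498
finger_force: 0.0
[[52.62639934 27.71224332 36.53592356]]
[[319.41629735 254.07923354]
 [345.52205336 218.42645293]]
```

View pics/p4.png

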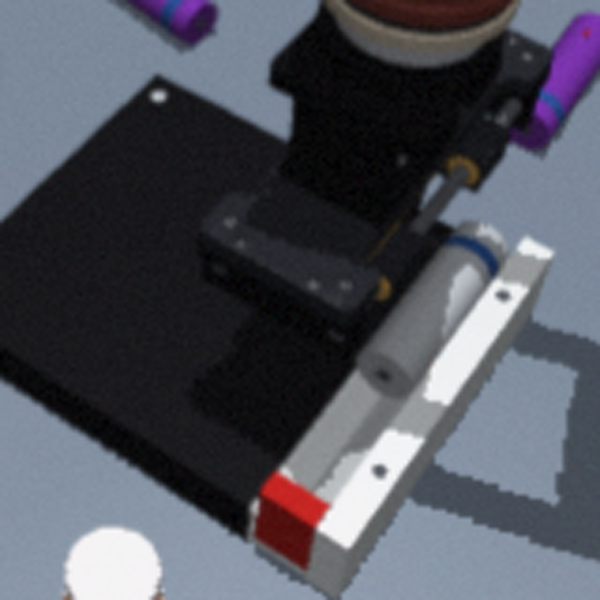

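The bar is seated: its near end is at side pixel (322.4,249.7), which lies on the seated axis at y ≈ -6, so the bar spans y -6 to 94. I'll retreat, rise, go past the open end and close the fingers.

```bash
python3 -m jog '{"slide":[[0.25,0,0],[0.25,0,0],[0,0,-0.4],[0,0,-0.4],[0,0,-0.4],[0,0,-0.4],[0,0.5,0],[0,0.5,0],[0,0.5,0],[0,0.5,0]],"rotation":[[0,0,0],[0,0,0],[0,0,0],[0,0,0],[0,0,0],[0,0,0],[0,0,0],[0,0,0],[0,0,0],[0,0,0]]}'
python3 -m jog '{"slide":[[-0.48,0.15,0],[-0.48,0.15,0],[-0.48,0.15,0],[0,0,0],[0,0,0],[0,0,0],[0,0,0],[0,0,0],[0,0,0],[0,0,0]],"rotation":[[0,0,0],[0,0,0],[0,0,0],[0,0,0],[0,0,0],[0,0,0],[0,0,0],[0,0,0],[0,0,0],[0,0,0]]}' 0
python3 - <<'E'
from h import *
import cv2
a=bot.read_camera("side");t=bot.read_camera("top")
f=json.load(open("fix.json")); o=bot.get_obs(); print(inv(f,o["tool_pos"]))
z=lambda i,y,x:cv2.resize(i[y:y+160,x:x+160],(400,400),interpolation=cv2.INTER_CUBIC)
cv2.imwrite("pics/p5.png",np.hstack([z(t,150,160),z(a,150,220)]))
print(proj("side",F(f)([[90,-6,37.2],[90,94,37.2]])))
E
```

```text
clock: 10.4
tool_pos: [514.2, -26.1, 99.4]
ee_rot: [0.0, 0.986, -0.167, -0.001]
wrist_force: [-0.5, -0.8, -0.7]
width: 0.502
finger_force: 0.0
clock: 11.65
tool_pos: [455.6, -22.4, 100.5]
ee_rot: [-0.0, 0.986, -0.166, -0.0]
wrist_force: [0.2, 0.1, -0.2]
width: 0.005
finger_force: 0.0
[[ 90.03556314 125.73129602 100.53009548]]
[[322.77262681 249.48931304]
 [348.39260834 214.51281461]]
```

View pics/p5.png

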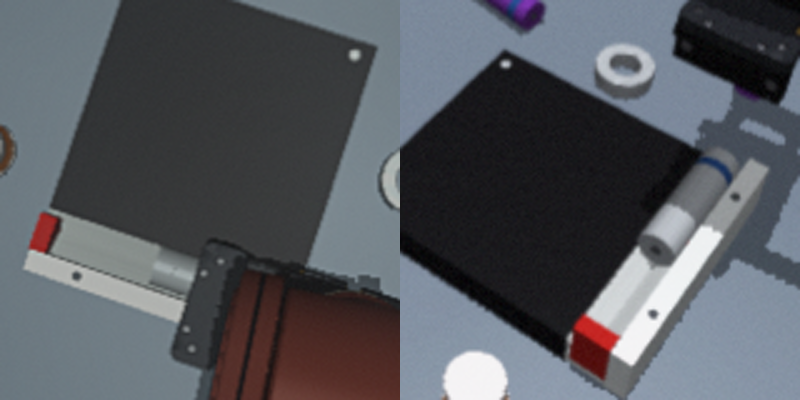

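Both views show the bar seated: its near end is at top pixel (221,256) and side pixel (322,250), with the fingers closed beyond its +y end. I'm lowering and pushing along the groove.

```bash
python3 -m jog '{"slide":[[0,0,0.21],[0,0,0.21],[0,0,0.21],[0,0,0.21],[0,0,0.21],[0,0,0.21],[0,0,0.21],[0,0,0.21],[0,0,0],[0,0,0]],"rotation":[[0,0,0],[0,0,0],[0,0,0],[0,0,0],[0,0,0],[0,0,0],[0,0,0],[0,0,0],[0,0,0],[0,0,0]]}'
python3 -m jog '{"slide":[[0,-0.13,0],[0,-0.13,0],[0,-0.13,0],[0,-0.13,0],[0,-0.13,0],[0,-0.13,0],[0,-0.13,0],[0,-0.13,0],[0,-0.13,0],[0,-0.13,0]],"rotation":[[0,0,0],[0,0,0],[0,0,0],[0,0,0],[0,0,0],[0,0,0],[0,0,0],[0,0,0],[0,0,0],[0,0,0]]}'
python3 -m jog '{"slide":[[0,-0.09,0],[0,-0.09,0],[0,-0.09,0],[0,-0.09,0],[0,-0.09,0],[0,-0.09,0],[0,-0.09,0],[0,-0.09,0],[0,0,0],[0,0,0]],"rotation":[[0,0,0],[0,0,0],[0,0,0],[0,0,0],[0,0,0],[0,0,0],[0,0,0],[0,0,0],[0,0,0],[0,0,0]]}'
python3 - <<'E'
from h import *
import cv2
a=bot.read_camera("side");t=bot.read_camera("top")
f=json.load(open("fix.json")); o=bot.get_obs(); print(inv(f,o["tool_pos"]))
z=lambda i,y,x:cv2.resize(i[y:y+100,x:x+100],(400,400),interpolation=cv2.INTER_CUBIC)
cv2.imwrite("pics/p6.png",np.hstack([z(t,200,160),z(a,210,270)]))
print(proj("side",F(f)([[90,-88,37.2],[90,-70,37.2]])),proj("top",F(f)([[90,-88,50],[90,-70,52]])))
E
```

```text
clock: 13.0
tool_pos: [455.7, -22.5, 33.5]
ee_rot: [-0.0, 0.986, -0.166, 0.0]
wrist_force: [0.0, -0.5, -0.8]
width: 0.006
finger_force: 0.0
clock: 14.25
tool_pos: [472.7, 26.3, 33.4]
ee_rot: [0.001, 0.986, -0.166, -0.0]
wrist_force: [-1.6, -5.5, 0.2]
width: 0.0
finger_force: 2.4
clock: 15.5
tool_pos: [481.6, 54.6, 33.1]
ee_rot: [-0.001, 0.986, -0.166, -0.001]
wrist_force: [0.2, -0.5, -0.4]
width: 0.008
finger_force: 0.0
[[90.67496741 44.60596424 33.13582738]]
[[298.42959412 282.82075219]
 [304.06935137 275.09004095]] [[181.37723805 242.79327455]
 [190.2363969  245.8809136 ]]
```

View pics/p6.png

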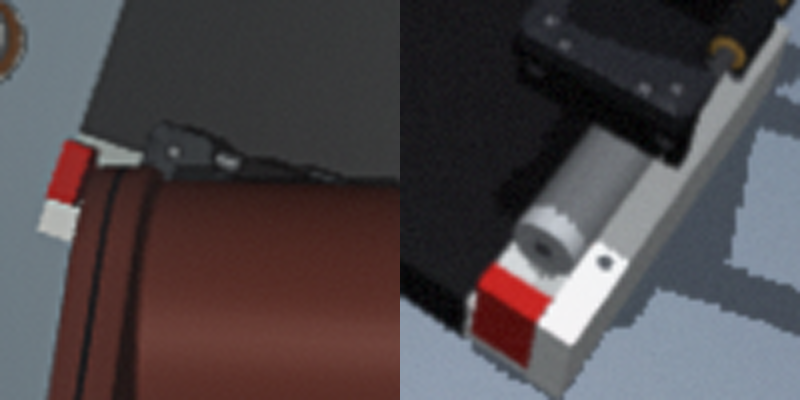

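The bar end is at side pixel (305.8,271.8), about 24 mm short of the stop. It takes about 6 N to push. I'll close most of the gap, then creep.

```bash
python3 -m jog '{"slide":[[0,-0.05,0],[0,-0.05,0],[0,-0.05,0],[0,-0.05,0],[0,-0.05,0],[0,-0.05,0],[0,-0.05,0],[0,-0.05,0],[0,-0.02,0],[0,-0.02,0]],"rotation":[[0,0,0],[0,0,0],[0,0,0],[0,0,0],[0,0,0],[0,0,0],[0,0,0],[0,0,0],[0,0,0],[0,0,0]]}'
python3 -m jog '{"slide":[[0,-0.01,0],[0,-0.01,0],[0,-0.01,0],[0,-0.01,0],[0,-0.01,0],[0,-0.01,0],[0,-0.01,0],[0,-0.01,0],[0,-0.01,0],[0,-0.01,0]],"rotation":[[0,0,0],[0,0,0],[0,0,0],[0,0,0],[0,0,0],[0,0,0],[0,0,0],[0,0,0],[0,0,0],[0,0,0]]}'
python3 - <<'E'
from h import *
import cv2
a=bot.read_camera("side")
f=json.load(open("fix.json")); o=bot.get_obs(); print(inv(f,o["tool_pos"]))
cv2.imwrite("pics/p7.png",cv2.resize(a[240:300,270:330],(600,600),interpolation=cv2.INTER_CUBIC))
E
```

```text
clock: 16.85
tool_pos: [487.7, 70.6, 33.3]
ee_rot: [0.0, 0.986, -0.166, -0.0]
wrist_force: [-3.2, -2.8, 0.3]
width: 0.004
finger_force: 2.2
clock: 18.1
tool_pos: [489.0, 74.3, 33.3]
ee_rot: [0.0, 0.986, -0.166, -0.0]
wrist_force: [-3.4, -2.8, 2.0]
width: 0.005
finger_force: 2.2
[[90.22497772 23.35239963 33.3081739 ]]
```

View pics/p7.png

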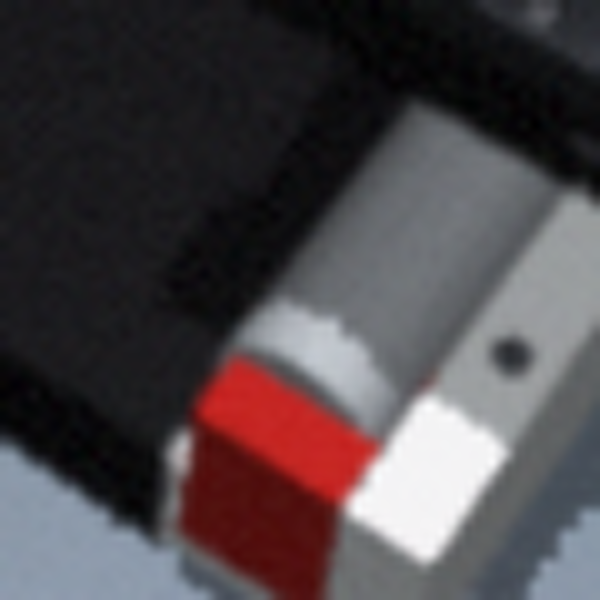

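The bar end is within about 3 mm of the red stop; a thin shadow gap shows at crop (300,370), and the force is still about 4 N. I'll creep until the force rises.

```bash
python3 -m jog '{"slide":[[0,-0.005,0],[0,-0.005,0],[0,-0.005,0],[0,-0.005,0],[0,-0.005,0],[0,-0.005,0],[0,-0.005,0],[0,-0.005,0],[0,-0.005,0],[0,-0.005,0]],"rotation":[[0,0,0],[0,0,0],[0,0,0],[0,0,0],[0,0,0],[0,0,0],[0,0,0],[0,0,0],[0,0,0],[0,0,0]]}'
```

```text
clock: 19.4
tool_pos: [489.7, 76.2, 33.3]
ee_rot: [0.0, 0.986, -0.166, -0.0]
wrist_force: [-3.8, -3.2, 1.0]
width: 0.003
finger_force: 2.2
```

```bash
python3 -m jog '{"slide":[[0,-0.003,0],[0,-0.003,0],[0,-0.003,0],[0,-0.003,0],[0,-0.003,0],[0,-0.003,0],[0,-0.003,0],[0,-0.003,0],[0,-0.003,0],[0,-0.003,0]],"rotation":[[0,0,0],[0,0,0],[0,0,0],[0,0,0],[0,0,0],[0,0,0],[0,0,0],[0,0,0],[0,0,0],[0,0,0]]}'
```

```text
clock: 20.65
tool_pos: [490.1, 77.3, 33.3]
ee_rot: [0.0, 0.986, -0.166, -0.0]
wrist_force: [-3.2, -2.9, -0.0]
width: 0.002
finger_force: 2.2
```

```bash
python3 -m jog '{"slide":[[0,-0.003,0],[0,-0.003,0],[0,-0.003,0],[0,-0.003,0],[0,-0.003,0],[0,-0.003,0],[0,-0.003,0],[0,-0.003,0],[0,-0.003,0],[0,-0.003,0]],"rotation":[[0,0,0],[0,0,0],[0,0,0],[0,0,0],[0,0,0],[0,0,0],[0,0,0],[0,0,0],[0,0,0],[0,0,0]]}'
```

```text
clock: 21.9
tool_pos: [490.1, 77.5, 33.3]
ee_rot: [0.001, 0.986, -0.166, -0.0]
wrist_force: [-5.2, -7.2, 2.5]
width: 0.006
finger_force: 4.6
```

```bash
python3 -m jog '{"slide":[[0,-0.003,0],[0,-0.003,0],[0,-0.003,0],[0,-0.003,0],[0,-0.003,0],[0,0,0],[0,0,0],[0,0,0],[0,0,0],[0,0,0]],"rotation":[[0,0,0],[0,0,0],[0,0,0],[0,0,0],[0,0,0],[0,0,0],[0,0,0],[0,0,0],[0,0,0],[0,0,0]]}'
```

```text
clock: 23.15
tool_pos: [490.1, 77.5, 33.3]
ee_rot: [0.001, 0.986, -0.166, -0.001]
wrist_force: [-7.1, -9.7, 3.4]
width: 0.002
finger_force: 5.8
```

The position holds while the force rises to 12 N, so the bar is against the stop. I'll back off along the groove and rise.

```bash
python3 -m jog '{"slide":[[0,0.05,0],[0,0.15,0],[0,0.3,0],[0,0.3,0],[0,0,-0.4],[0,0,-0.5],[0,0.5,-0.5],[0,0.7,-0.5],[0,0.7,0],[0,0.7,0]],"rotation":[[0,0,0],[0,0,0],[0,0,0],[0,0,0],[0,0,0],[0,0,0],[0,0,0],[0,0,0],[0,0,0],[0,0,0]]}'
python3 - <<'E'
from h import *
import cv2
a=bot.read_camera("side");t=bot.read_camera("top")
f=json.load(open("fix.json"))
print(proj("side",F(f)([[90,12,37.2]])),proj("top",F(f)([[90,12,37.2]])))
z=lambda i,y,x:cv2.resize(i[y:y+100,x:x+100],(400,400),interpolation=cv2.INTER_CUBIC)
cv2.imwrite("pics/p8.png",np.hstack([z(t,200,160),z(a,205,270)]))
E
```

```text
clock: 24.4
tool_pos: [446.7, -50.4, 111.1]
ee_rot: [0.0, 0.986, -0.166, 0.001]
wrist_force: [1.0, -0.4, 0.0]
width: 0.006
finger_force: 0.0
[[327.6859715 242.7733932]] [[232.68332093 259.57331996]]
```

View pics/p8.png

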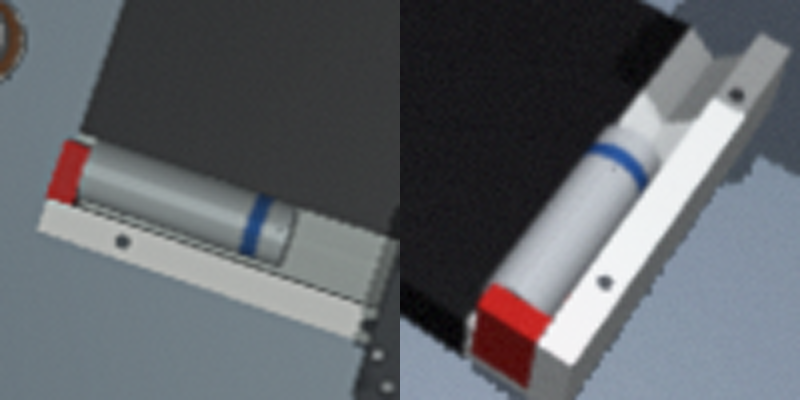

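The bar lies seated and flush against the red stop: in the top crop it runs from (88,172) to (284,240), and its far end at about pixel (231,259) matches the predicted (232.7,259.6). The fingers are clear, so I'm handing in.

```bash
python3 -c "
from workcell import bot
print(bot.job_done())"
```

```text
the job is handed in; nothing more can be done
None
```

I rolled the bar across the plate into the V-block, slid it along the groove against the red stop and let go of it, then handed the job in at about 24.5 s; the hand-in returned no verdict.

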